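# Clamp a terminal strip in the sloping wiring fixture

### The arm

A 6-joint arm with a two-finger parallel gripper is mounted at the origin on a cart in front of the work surface, level with it; the furniture and walls round the work are solid. World frame = base frame: x ahead of the robot, y to its left, z up, the work surface at z = 0. Lengths are in m, angles in degrees, forces in N, time in s.
With the tool pointing down it reaches from about 0.25 to 0.725 m from the base axis. Payload 9.7 kg.
Tool frame: the origin (TCP) lies on the centre line of the jaws, within the pads' length; the fingertips stand tip_extent ahead of it and the grasp point (between the pads) lies 3 mm ahead of it (tip_extent is the distance from the TCP to the fingertips, in m); z points along the fingers, y is the line along which they close (so a half turn about z gives the same grasp; the last joint's range is limited). The gripper opens to 85 mm and grips with 20 to 120 N. Pads are 22 mm wide; open, the fingers measure 114 mm over their backs; the gripper's body (76 mm by 85 mm) begins 54 mm behind the grasp point. The pads swing forward as they close: fully open they stand 13 mm farther back than shut.
Start: joints at [-66.692, 4.979, 10.078, 95.1, 0, 90], TCP at [0.218, -0.505, 0.233] pointing down, gripper open.
Joint ranges: [-179.16, 179.16], [-48.56, 103.87], [-65.8, 70.77], [-126.05, 130.52], [-82.76, 87.17], [-180, 180]. Speed limits (degrees/s): [127.2, 127.2, 147.25, 180, 180, 180].

### API

Orientations are given as [roll, pitch, yaw] about the fixed x, y, z axes, in that order (R = Rz(yaw) Ry(pitch) Rx(roll)).
In Python, from workcell import * gives the robot as it stands.
- The arm moves only by the tool servo_tool, never from a script. Its argument "rows" is a list of rows, each an object with "offset": the shift along the tool's x, y, z as a fraction of full scale, a list of three; "yaw": the turn about the tool's z as a fraction of full scale; "claw": the closure, from 0 (fully open) to 1 (shut). A call has 1 to 12 rows; each row is the pose to reach, as a shift and turn from the pose commanded when the call began, along the tool's axes at that moment, turning the shorter way round; what a row does not reach only later rows make up. Full scale, the value 1, is 0.1 m for a shift and pi rad for a turn. A row lasts 1/8 s, in which the tool goes at most 62.5 mm and 10.7 degrees, less where a joint would pass 70% of its speed; a pose out of reach is approached as far as the arm can. A call with a number of a shift or a turn outside -1 to 1 is refused whole. A call with a gripper value outside its range is refused whole. The fingers move at their own pace and stop on an object; "squeeze" is the grip in N (left out, the last holds). Time passes only in rows, so rows that repeat a pose let the fingers close. It gives the time, the measured TCP pose, the force, the opening and the grip force at its end, in the units of the state.
- get_obs(): the state, without advancing time (a new reading comes with each control period).
- camera(name): name is "scene" or "top" or "wrist"; returns (picture, depth): 384x512x3 uint8, red, green, blue; 384x512 float32, m along the optical axis (not along the pixel's ray), 0 where there is no reading.
- camera_info(name): a dict with "fx", "fy", "cx", "cy" (pixels), "cam_to_world" (4x4, takes a point from camera to world coordinates); the wrist camera has in their place "hand_eye" (4x4, takes a point from camera to tool coordinates, whose origin is the TCP and whose axes are the flange's). Camera axes: x right, y up, looking along -z (the intrinsics and any distortion apply to the point x, -y, -z); pixel columns grow to the right and rows downward; lengths in m; the calibration is good to about 2 mm. The wrist camera is an equidistant fisheye: a pixel r from the principal point sees the ray r / f radians off the axis. A picture is of the moment at which its call begins: read the wrist's pose just before it. camera_info takes no time and is no camera call.
- job_done(): hands the job in; it is judged then, once.
The state is a dict: "time": time; "q": joint angles; "qd": joint speeds; "joint_efforts": joint torques, N m; "ee_pos": TCP position; "tcp_rot": TCP orientation; "wrist_force": force on the tool from outside, world axes, zero at the start; "torque": the same for the moment, N m; "opening": finger opening in m; "grasp_force": force on a finger pad.
Only numpy, scipy, OpenCV 4.12 (cv2) and the standard library are available. Lean on these libraries where they do the work, as an engineer would, in place of code of your own. Each camera call takes 0.05 s, during which the arm holds its last target. There are 200 camera calls.

### The job

Load the black terminal strip, terminals up, into the sloping fixture: flat on the plate with its long edge right against the two lower stop pins, and let go of it. Then slide the jaw fully home so that the strip is held without play between the jaw and the fixed end stop, and finally swing the clamp arm all the way down until its rubber foot rests on the strip. Leave the other things on the bench where they are.

Things in the scene. Friction and masses are not known exactly. Their poses are not given: they have to be found in the camera images.
- strip: the terminal strip: black bar 34 (x) x 150 (y) x 22 mm (z) with a row of screw terminals, 90 g, lying flat on the bench at the start. Origin: centre of its underside; y along its length, z up. A half turn about z makes no difference to the task.
- nest: fixed sloping aluminium plate of the fixture, rising 30 degrees to the rear, 10 mm thick. Origin: on its surface, at the centre of the underside of a strip that is fully home. x runs uphill, y left across the slope, z is the plate's normal, leaning 30 degrees to the front. Plate spans x -45 to +100, y -95 to +145 mm. Clamp bracket at x 60 to 96, y -23 to +23, 42 mm high.
- stop_pins (a point): point midway between the feet of the two steel stop pins, at nest x -22, y 0, z 0 mm. The pins, 10 mm in diameter and 14 mm high, stand at nest y -60 and +60 mm; they touch a home strip's lower long edge at x = -17 mm.
- end_stop (a point): middle of the fixed end stop's inner face, at nest x 0, y -75, z 9 mm, where it touches the end of a home strip. The stop is a steel block 40 (x) x 14 (y) mm, 18 mm high, at the plate's right end.
- jaw (a joint): travel of the sliding jaw at the plate's left end along the nest's +y, in m: 0 = its face at y = +75 mm, just touching a home strip; larger = further open (to 0.045). It starts 0.02 to 0.04 open, moves stiffly (about 2 N) and stays where it is left.
- jaw_knob (a point): centre of the black round knob on the jaw: 18 mm in diameter, 20 mm tall, axis along the nest's z; centre 37 mm above the plate and 10 mm behind the jaw's face (+y side), at nest x = 0. The jaw block below it is 40 (x) x 20 (y) mm and 18 mm high.
- clamp (a joint): angle of the clamp arm, rad: 0 = flat over the strip with its rubber foot just touching the top of the home strip; larger = swung up and back (to 2.25). It starts about upright, at 1.8 to 2.2, is stiff (about 1.2 N at the grip) and stays where it is left.
- clamp_grip (a point): centre of the black cross grip at the clamp arm's free end: round bar 18 mm in diameter, 30 mm long along the nest's y, 110 mm from the hinge axis. At arm angle a it lies at nest x = 75 - 110 cos a, y 0, z = 34 + 110 sin a mm. The arm is a bar 16 mm wide, 8 mm thick; its foot (18 mm in diameter) is 75 mm from the hinge.
- clamp_hinge (a point): a point on the clamp's hinge axis, which runs along the nest's y: at nest x 75, y 0, z 34 mm.
- test_box (a point): centre of the top of the bench's fixed test box with a clear guard, which stands between the strip and the fixture: it spans 110 mm either way in world x and 140 mm either way in y about this point and is 153 mm high. An obstacle to carry the strip over or round, no part of the job.
- tape: roll of black tape, 63 mm across, 19 mm high, a bystander lying on the bench; origin at the centre of its underside
- caliper: steel caliper, 72x201x16 mm, a bystander lying on the bench; origin at the centre of its underside
- screwdriver: screwdriver with a blue handle, 24x184x24 mm, a bystander lying on the bench; origin at the centre of its underside
- cutters: red-handled side cutters, 55x152x13 mm, a bystander lying on the bench; origin at the centre of its underside

How it is judged:
By the outcome, as a careful person would: the job done as asked, in the order asked, and still so for the second after the job is handed in, with the robot touching nothing.
It also fails if it takes over 61 s, if anything falls off the work surface, if the arm or the gripper's body presses on something with over 40 N, if the wrist force passes 120 N, or if a joint passes its speed limit or range.

## Working session

There is one attempt and no reset: what is moved stays moved. The work goes in short steps, Python scripts to look and compute and a tool call to move; the robot and the scene stay as the last step left them, time stands still between calls to the robot, and variables do not carry over. Pictures are saved under pics/ and viewed, at most 10 in all, crops included, and the job is handed in when it is done.

Besides the shell and the picture viewer there is one more tool, called as name([rows], argument=value, ...), one row to a line, values as JSON. servo_tool: Moves the arm, as the interface text tells. Its arguments: {"type":"object","properties":{"rows":{"type":"array"},"squeeze":{"type":"number"}},"required":["rows"]}

```bash
ls; mkdir -p pics; python3 - <<'E'
from workcell import *
import cv2,numpy as np
o=get_obs();print({k:np.round(v,4).tolist() for k,v in o.items()})
for n in ["scene","top"]:
    im,d=camera(n);cv2.imwrite(f"pics/{n}0.png",im[:,:,::-1]);np.savez(f"{n}0.npz",im=im,d=d)
    i=camera_info(n);print(n,{k:np.round(v,4).tolist() for k,v in i.items()})
print({k:np.round(v,4).tolist() for k,v in camera_info("wrist").items()})
E
```

```text
pics
{'time': 0.0, 'q': [-66.6931, 5.0119, 10.0344, 95.0973, -0.0021, 89.9995], 'qd': [-0.06, 0.0169, -0.0374, -0.0117, -0.0519, -0.0216], 'joint_efforts': [0.0003, -52.0387, 46.481, 0.016, -0.0001, -0.0], 'ee_pos': [0.2175, -0.5049, 0.2319], 'tcp_rot': [-179.9251, 0.0021, 23.3074], 'wrist_force': [0.3043, -0.1744, 0.4381], 'torque': [-0.0238, -0.0383, -0.0226], 'grasp_force': 0.0, 'opening': 0.0855}
scene {'fx': 439.8605, 'fy': 439.8605, 'cx': 254.2381, 'cy': 192.6877, 'cam_to_world': [[-0.6537, 0.4615, -0.5998, -0.3711], [-0.7566, -0.4138, 0.5062, 0.6597], [-0.0146, 0.7847, 0.6197, 0.9927], [0.0, 0.0, 0.0, 1.0]]}
top {'fx': 480.0552, 'fy': 480.0552, 'cx': 259.4036, 'cy': 196.3799, 'cam_to_world': [[-0.0015, 0.9833, -0.182, 0.2415], [-1.0, 0.0003, 0.0097, -0.0601], [0.0096, 0.182, 0.9832, 1.4945], [0.0, 0.0, 0.0, 1.0]]}
{'fx': 297.3186, 'fy': 297.3186, 'cx': 261.1393, 'cy': 192.9367, 'hand_eye': [[-0.0015, 0.949, 0.3153, 0.0806], [1.0, 0.0018, -0.0005, 0.0006], [-0.0011, 0.3153, -0.949, -0.141], [0.0, 0.0, 0.0, 1.0]]}
```

```bash
grep -n "tip_extent" -r . 2>/dev/null | head -5; python3 -c "
import workcell;print([x for x in dir(workcell) if x[0]!='_'])"
```

```text
['PlanningError', 'camera', 'camera_info', 'get_obs', 'job_done', 'tip_extent']
```

View pics/scene0.png

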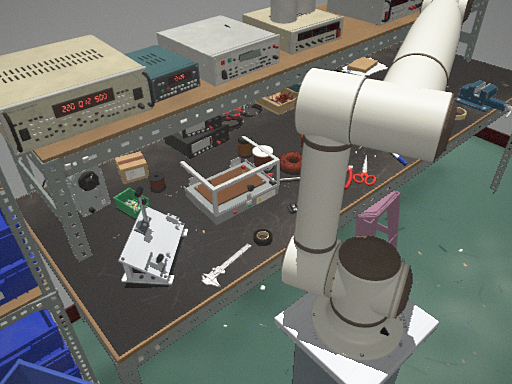

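View pics/top0.png

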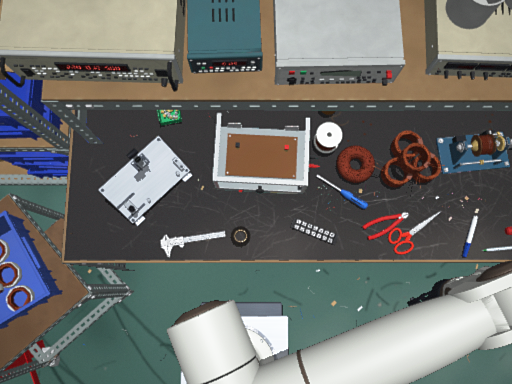

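The top view shows the strip near (314,231), the fixture plate at about (145,180) with its clamp bracket near (140,160), and the test box at (262,155). The scene view shows the clamp upright at (145,205). Next I'll measure these.

```bash
cat > h.py <<'E'
import numpy as np,cv2
from scipy.spatial.transform import Rotation as R
from workcell import *
def cloud(n,d,info=None):
    i=info or camera_info(n);v,u=np.mgrid[:d.shape[0],:d.shape[1]]
    P=np.stack([(u-i['cx'])/i['fx']*d,-(v-i['cy'])/i['fy']*d,-d],-1)
    M=np.array(i['cam_to_world']);return P@M[:3,:3].T+M[:3,3]
E
python3 - <<'E'
from h import *
z=np.load('top0.npz');P=cloud('top',z['d'])
s=P[215:250,285:345];b=s[(s[...,2]<0.008)&(s[...,2]>-.01)]
print('bench',np.median(b[:,2]))
m=(s[...,2]>0.012)&(s[...,2]<.04)
q=s[m];print('strip n',len(q),'z',np.percentile(q[:,2],[5,50,95]))
n,l,st,c=cv2.connectedComponentsWithStats(m.astype(np.uint8));print(st)
k=1+np.argmax(st[1:,4]);q=s[l==k]
print(cv2.minAreaRect((q[:,:2]*1000).astype(np.float32)),q[:,:2].mean(0))
# fixture plate: plane fit among points 
f=P[130:230,90:200];im=z['im'][130:230,90:200]
for n2 in ['scene']:
    zz=np.load('scene0.npz');Q=cloud('scene',zz['d'])
g=f[(f[...,2]>0.02)&(f[...,2]<.2)]
print('fix bounds',g.min(0),g.max(0))
rng=np.random.default_rng(0);best=0
for _ in range(3000):
    a=g[rng.choice(len(g),3,False)];nn=np.cross(a[1]-a[0],a[2]-a[0]);L=np.linalg.norm(nn)
    if L<1e-5: continue
    nn/=L; nn*=np.sign(nn[2]); 
    if abs(nn[2]-.866)>.04: continue
    k=np.abs((g-a[0])@nn)<.002
    if k.sum()>best: best=k.sum();B=k
p=g[B];c=p.mean(0);u,s_,vt=np.linalg.svd(p-c);nn=vt[2]*np.sign(vt[2][2])
print('plane',nn,'tilt',np.degrees(np.arccos(nn[2])),'c',c,best,'rms',np.std((p-c)@nn))
x=np.array([-nn[0],-nn[1],0]);x/=np.linalg.norm(x)
yaw=np.degrees(np.arctan2(x[1],x[0]));print('yaw from normal',yaw)
# in-plane rectangle
e1=np.array([0,0,1])-nn*nn[2];e1/=np.linalg.norm(e1);e2=np.cross(nn,e1)
ab=np.c_[(p-c)@e1,(p-c)@e2]*1000
print('rect',cv2.minAreaRect(ab.astype(np.float32)))
np.savez('pl.npz',nn=nn,c=c,e1=e1,e2=e2)
# scene points off-plane
fs=Q[(np.abs((Q-c)@nn)<.003)&(np.linalg.norm(Q-c,axis=-1)<.16)]
print('scene plane dev', np.mean((fs-c)@nn),len(fs))
im=cv2.resize(z['im'][120:235,85:205],None,fx=5,fy=5,interpolation=cv2.INTER_CUBIC)
cv2.imwrite('pics/f1.png',im[:,:,::-1])
E
```

```text
bench 0.0013637290546728575
strip n 181 z [0.01232156 0.01513921 0.02483121]
[[   0    0   60   35 1919]
 [   7    3    8    8   19]
 [  17    5    1    2    2]
 [  18    7    6   11   22]
 [  15    8    2    4    4]
 [   6   10    2    2    2]
 [  24   10   12   12   49]
 [   8   12    1    2    2]
 [  11   12    4    4    8]
 [  16   15    2    2    2]
 [  24   14    1    1    1]
 [  38   15    4    5    9]
 [  23   16    1    1    1]
 [  34   17    8    8   19]
 [  42   17   10   12   39]
 [  51   24    1    2    2]]
((406.84356689453125, -244.90635681152344), (34.86653518676758, 31.255346298217773), 75.09973907470703) [ 0.4082498 -0.2439885]
fix bounds [0.43272042 0.1464926  0.02099836] [0.6940995  0.46001332 0.19981941]
plane [-0.36256683 -0.35218952  0.86284867] tilt 30.3620478543562 c [0.55793868 0.27666317 0.06465038] 1652 rms 0.0011458744093499132
yaw from normal 44.168200108492066
rect ((-1.7896041870117188, -2.5962600708007812), (239.70350646972656, 145.34800720214844), 89.91983032226562)
scene plane dev 0.00031009909285089525 2206
```

View pics/f1.png

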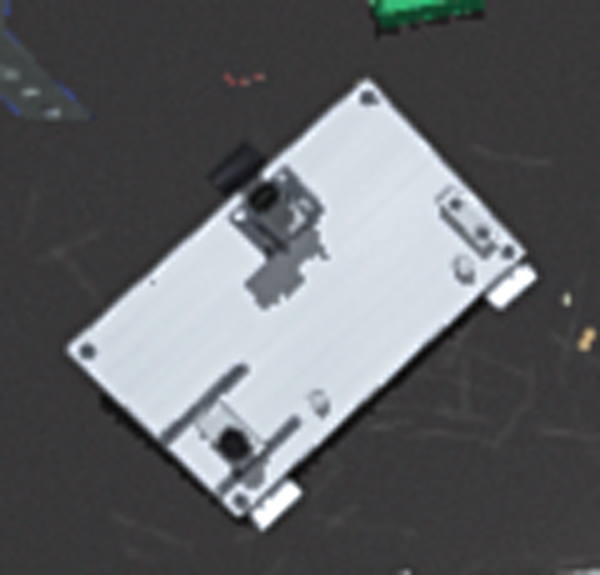

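The crop shows the fixture: the jaw with its knob is at lower left, the end stop at right, two pins sit along the lower edge, and the clamp stands upright at the rear. The plate rectangle fits at 239.7 x 145.3 mm, against 240 x 145 given. Next I'll locate the strip by its terminals and fix the nest frame.

```bash
cat >> h.py <<'E'
def ray_plane(n,u,v,zp):
    i=camera_info(n);M=np.array(i['cam_to_world']);u=np.asarray(u,float);v=np.asarray(v,float)
    d=np.stack([(u-i['cx'])/i['fx'],-(v-i['cy'])/i['fy'],-np.ones_like(u)],-1)@M[:3,:3].T
    o=M[:3,3];return o+d*((zp-o[2])/d[...,2])[...,None]
E
python3 - <<'E'
from h import *
print('tip',tip_extent)
z=np.load('top0.npz');im=z['im']
g=cv2.cvtColor(im,cv2.COLOR_RGB2GRAY)
m=np.zeros_like(g);m[215:248,287:342]=(g[215:248,287:342]>110)
n,l,st,cc=cv2.connectedComponentsWithStats(m)
v,u=np.nonzero(m);W=ray_plane('top',u,v,.020)[:,:2]
r=cv2.minAreaRect((W*1000).astype(np.float32));print(len(u),r)
c=W-W.mean(0);w,V=np.linalg.eigh(c.T@c);print('axis',np.degrees(np.arctan2(V[1,1],V[0,1])),W.mean(0))
p=np.load('pl.npz');nn,c,e1,e2=[p[k] for k in('nn','c','e1','e2')]
o=c+e1*(-.0018-.0275)+e2*(-.0026-.025);print('nest o',o,'e1',e1,'e2',e2)
# jaw knob / clamp from cloud in nest coords, both cams
for nm in('top','scene'):
    z=np.load(nm+'0.npz');Q=cloud(nm,z['d'])-o;N=np.stack([Q@e1,Q@e2,Q@nn],-1)*1000;im=z['im'].astype(int)
    dark=im.max(-1)<75
    k=dark&(abs(N[...,0])<25)&(N[...,1]>80)&(N[...,1]<145)&(N[...,2]>27)&(N[...,2]<56)
    print(nm,'knob',k.sum(),np.median(N[k],0) if k.any() else 0,np.percentile(N[k][:,1],[5,95]) if k.any() else 0)
    k=(abs(N[...,1])<30)&(N[...,2]>110)&(N[...,2]<170)&(N[...,0]>60)&(N[...,0]<170)
    print(nm,'clamp top',k.sum(),np.round(np.percentile(N[k],[5,50,95],axis=0),0) if k.any() else 0)
    # stop pins & end stop tops
    k=(abs(N[...,0])<25)&(N[...,1]<-60)&(N[...,1]>-95)&(N[...,2]>14)&(N[...,2]<23)
    print('endstop',k.sum(),np.round(np.percentile(N[k],[3,50,97],axis=0),1) if k.any() else 0)
    b=Q[(Q[...,2]+o[2]<.01)&(Q[...,2]+o[2]>-.01)&(np.abs(Q[...,1]+o[1]-.1)<.3)&(np.abs(Q[...,0]+o[0]-.45)<.1)];print('bench',np.median(b[:,2])+o[2])
z=np.load('top0.npz');Q=cloud('top',z['d']);k=(Q[...,2]>.135)&(Q[...,2]<.17)&(abs(Q[...,1]+.05)<.2)&(Q[...,0]>.35)&(Q[...,0]<.75)
print('box',np.percentile(Q[k],[2,50,98],axis=0))
E
```

```text
tip 0.022
260 ((407.71392822265625, -242.46240234375), (125.61969757080078, 30.734107971191406), 67.98225402832031)
axis 68.20457682084172 [ 0.40780274 -0.24234013]
nest o [0.55903512 0.23925046 0.04984034] e1 [0.61891914 0.60120457 0.50546233] e2 [-0.6967671   0.71729743  0.        ]
top knob 26 [  1.31331615 113.03120119  46.53419914] [106.16716478 117.96141316]
top clamp top 89 [[115. -13. 111.]
 [132.   1. 134.]
 [141.  14. 139.]]
endstop 55 [[-19.4 -88.4  14.9]
 [ -1.6 -81.2  17.9]
 [ 18.4 -62.2  21.6]]
bench 0.0012752989469226872
scene knob 36 [  0.39688928 120.65450237  42.22506745] [113.34381476 124.03711311]
scene clamp top 78 [[119.  -9. 113.]
 [130.   8. 133.]
 [139.  18. 138.]]
endstop 52 [[-19.8 -88.6  14.3]
 [ -0.8 -77.4  17.6]
 [ 18.4 -69.1  21.1]]
bench 0.0021484761814415387
box [[ 0.5247597  -0.21782687  0.14519143]
 [ 0.55259224 -0.07511217  0.15460629]
 [ 0.72511414  0.05707552  0.16042701]]
```

Everything agrees with the given sizes: the nest rectangle, end stop at y −75, and jaw about 30 mm open. The clamp angle is about 2.1. The tool can only point down, so I'll grip the strip near one end, clear of the clamp. I'll hold it just above the slope so it drops flat, then seat it. First I'll move over it for a close look.

servo_tool([
  {"offset":[0.3,-0.15,0],"yaw":-0.35,"claw":0},
  {"offset":[0.6,-0.3,0],"yaw":-0.7,"claw":0},
  {"offset":[1,-0.6,0],"yaw":-0.7,"claw":0},
  {"offset":[1,-0.6,0],"yaw":-0.7,"claw":0},
  {"offset":[1,-0.6,0],"yaw":-0.7,"claw":0},
  {"offset":[1,-0.6,0],"yaw":-0.7,"claw":0},
  {"offset":[1,-0.6,0],"yaw":-0.7,"claw":0},
  {"offset":[1,-0.6,0],"yaw":-0.7,"claw":0},
  {"offset":[1,-0.6,0],"yaw":-0.7,"claw":0},
  {"offset":[1,-0.6,0],"yaw":-0.7,"claw":0},
  {"offset":[1,-0.6,0],"yaw":-0.7,"claw":0},
  {"offset":[1,-0.6,0],"yaw":-0.7,"claw":0},
])

```text
time: 1.6
ee_pos: [0.2856, -0.4103, 0.2322]
tcp_rot: [180.0, -0.0, 149.6]
wrist_force: [-0.5, 0.3, 0.2]
opening: 0.0856
grasp_force: 0.0
```

servo_tool([
  {"offset":[-0.15,0.5,0],"yaw":-0.55,"claw":0},
  {"offset":[-0.3,1,0],"yaw":-0.55,"claw":0},
  {"offset":[-0.3,1,0],"yaw":-0.55,"claw":0},
  {"offset":[-0.3,1,0],"yaw":-0.55,"claw":0},
  {"offset":[-0.3,1,0],"yaw":-0.55,"claw":0},
  {"offset":[-0.3,1,0],"yaw":-0.55,"claw":0},
  {"offset":[-0.3,1,0],"yaw":-0.55,"claw":0},
  {"offset":[-0.3,1,0],"yaw":-0.55,"claw":0},
  {"offset":[-0.3,1,0],"yaw":-0.55,"claw":0},
  {"offset":[-0.3,1,0],"yaw":-0.55,"claw":0},
  {"offset":[-0.3,1,0],"yaw":-0.55,"claw":0},
])

```text
time: 2.98
ee_pos: [0.3625, -0.3397, 0.2323]
tcp_rot: [180.0, 0.0, -111.7]
wrist_force: [0.9, 0.4, -0.3]
opening: 0.0854
grasp_force: 0.0
```

```bash
cat >> h.py <<'E'
def wcloud(d,o):
    i=camera_info('wrist');v,u=np.mgrid[:d.shape[0],:d.shape[1]]
    return wray(u,v,o)
def wray(u,v,o):
    i=camera_info('wrist');a=(np.asarray(u,float)-i['cx'])/i['fx'];b=(np.asarray(v,float)-i['cy'])/i['fy'];r=np.hypot(a,b)+1e-9
    D=np.stack([a/r*np.sin(r),-b/r*np.sin(r),-np.cos(r)],-1)
    H=np.array(i['hand_eye']);T=R.from_euler('xyz',o['tcp_rot'],degrees=True).as_matrix()
    W=D@H[:3,:3].T@T.T;p=T@H[:3,3]+np.array(o['ee_pos']);return p,W,-D[...,2]
def wplane(u,v,o,z):
    p,W,_=wray(u,v,o);return p+W*((z-p[2])/W[...,2])[...,None]
def wpts(d,o):
    v,u=np.mgrid[:d.shape[0],:d.shape[1]];p,W,c=wray(u,v,o);return p+W*(d/np.maximum(c,.05))[...,None]
E
python3 - <<'E'
from h import *
o=get_obs();im,d=camera('wrist');np.savez('w1.npz',im=im,d=d,p=o['ee_pos'],r=o['tcp_rot'])
print(o['ee_pos'],o['tcp_rot'],o['q'])
cv2.imwrite('pics/w1.png',im[:,:,::-1])
P=wpts(d,o);k=(P[...,2]>.010)&(P[...,2]<.028)&(abs(P[...,0]-.408)<.1)&(abs(P[...,1]+.242)<.1)
print(k.sum());n,l,st,cc=cv2.connectedComponentsWithStats(k.astype(np.uint8));j=1+np.argmax(st[1:,4]);q=P[l==j]
print(st[j],np.percentile(q[:,2],[5,50,95]),cv2.minAreaRect((q[:,:2]*1000).astype(np.float32)))
E
```

```text
[ 0.3624787  -0.33967842  0.23227693] [ 1.79967142e+02  1.24596417e-02 -1.11718171e+02] [-4.31399291e+01 -2.28648184e+00  2.63905002e+00  9.49606708e+01
 -4.01936531e-04 -1.11421762e+02]
1626
[ 244  192   26   84 1463] [0.01017983 0.01284059 0.02167067] ((405.89727783203125, -248.6908416748047), (127.3688735961914, 33.14698791503906), 67.7834243774414)
```

View pics/w1.png

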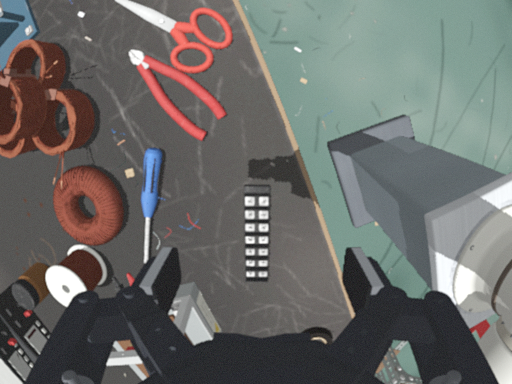

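The wrist picture shows the strip lying clear, from (257,183) to (257,281), with the screwdriver well to its left at (150,190). I'll refine its outline from the dark body.

```bash
python3 - <<'E'
from h import *
z=np.load('w1.npz');o=dict(ee_pos=z['p'],tcp_rot=z['r']);g=cv2.cvtColor(z['im'],cv2.COLOR_RGB2GRAY)
print('col257',g[178:198,257].tolist(),g[268:290,257].tolist());print('row235',g[235,236:280].tolist())
P=wpts(z['d'],o);print('z col257',np.round(P[178:290:6,257,2],3).tolist());print('z row 220',np.round(P[220,238:278:2,2],3).tolist())
for h in(.011,.022):
    W=wplane([257,257,244,271],[183,281,235,235],o,h);print(h,np.round(W,4).tolist())
v,u=np.nonzero((g>150)&(np.arange(512)[None]>240)&(np.arange(512)[None]<274)&(np.arange(384)[:,None]>180)&(np.arange(384)[:,None]<290))
W=wplane(u,v,o,.02)[:,:2];print('terminals',cv2.minAreaRect((W*1000).astype(np.float32)))
E
```

```text
col257 [74, 89, 100, 103, 97, 95, 86, 63, 73, 91, 95, 94, 98, 94, 85, 70, 47, 61, 75, 86] [40, 41, 62, 84, 97, 107, 103, 100, 93, 63, 46, 39, 49, 68, 90, 96, 99, 96, 96, 98, 100, 99]
row235 [93, 99, 99, 97, 101, 98, 98, 93, 73, 69, 66, 74, 68, 69, 64, 64, 65, 67, 68, 62, 64, 68, 60, 59, 65, 57, 60, 60, 67, 67, 68, 59, 61, 74, 94, 99, 99, 101, 103, 104, 104, 108, 104, 104]
z col257 [0.001, 0.003, 0.008, 0.021, 0.008, 0.017, 0.009, 0.014, 0.01, 0.012, 0.01, 0.011, 0.009, 0.012, 0.01, 0.015, 0.008, 0.017, 0.001]
z row 220 [0.001, 0.0, 0.001, 0.008, 0.014, 0.015, 0.014, 0.015, 0.014, 0.014, 0.013, 0.014, 0.013, 0.013, 0.014, 0.013, 0.001, 0.002, 0.001, 0.001]
0.011 [[0.3769, -0.3187, 0.011], [0.4332, -0.1802, 0.011], [0.4208, -0.2573, 0.011], [0.3868, -0.2437, 0.011]]
0.022 [[0.3755, -0.3217, 0.022], [0.4302, -0.1873, 0.022], [0.4182, -0.2621, 0.022], [0.3852, -0.249, 0.022]]
terminals ((405.650146484375, -249.87542724609375), (120.17723083496094, 30.25657081604004), 67.28421020507812)
```

servo_tool([
  {"offset":[-0.3,-0.05,0.3],"yaw":0,"claw":0},
  {"offset":[-0.47,-0.06,0.7],"yaw":0,"claw":0},
  {"offset":[-0.47,-0.06,1],"yaw":0,"claw":0},
  {"offset":[-0.47,-0.06,1],"yaw":0,"claw":0.1},
])

```text
time: 3.52
ee_pos: [0.3845, -0.2974, 0.1306]
tcp_rot: [179.8, 0.1, -111.7]
wrist_force: [-0.1, 0.6, -0.4]
opening: 0.0769
grasp_force: 0.0
```

servo_tool([
  {"offset":[0,0,0.4],"yaw":0,"claw":0.1},
  {"offset":[0,0,0.7],"yaw":0,"claw":0.1},
  {"offset":[0,0,0.9],"yaw":0,"claw":0.1},
  {"offset":[0,0,0.98],"yaw":0,"claw":0.1},
  {"offset":[0,0,0.98],"yaw":0,"claw":0.1},
])

```text
time: 4.15
ee_pos: [0.3858, -0.2987, 0.0355]
tcp_rot: [-180.0, -0.0, -111.7]
wrist_force: [0.7, 0.5, 1.1]
opening: 0.0768
grasp_force: 0.0
```

servo_tool([
  {"offset":[0,0,0.09],"yaw":0,"claw":0.1},
  {"offset":[0,0,0.09],"yaw":0,"claw":0.4},
  {"offset":[0,0,0.09],"yaw":0,"claw":0.8},
  {"offset":[0,0,0.09],"yaw":0,"claw":0.9},
  {"offset":[0,0,0.09],"yaw":0,"claw":0.9},
  {"offset":[0,0,0.09],"yaw":0,"claw":0.9},
], squeeze=40)

```text
time: 4.9
ee_pos: [0.3855, -0.2983, 0.0257]
tcp_rot: [-180.0, -0.0, -111.7]
wrist_force: [-0.2, -0.4, -1.0]
opening: 0.0085
grasp_force: 0.0
```

```bash
python3 - <<'E'
from h import *
o=get_obs();im,d=camera('wrist');np.savez('w2.npz',im=im,d=d,p=o['ee_pos'],r=o['tcp_rot'])
print(o['ee_pos'],o['opening'],o['grasp_force'])
cv2.imwrite('pics/w2.png',im[:,:,::-1])
E
```

```text
[ 0.38552731 -0.29833778  0.02565616] 0.008497849317486976 0.0
```

View pics/w2.png

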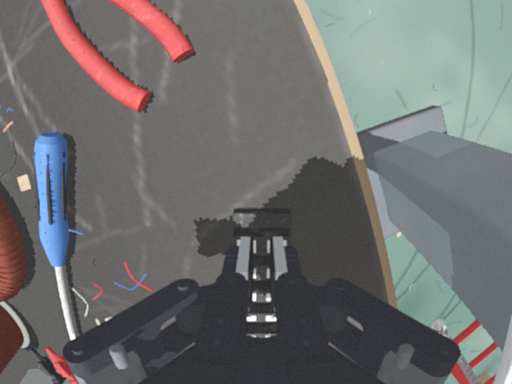

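The fingers closed to 8.5 mm with no force, yet the strip is still visible at (262,215)–(262,330) between the pads. I need to check the heights.

```bash
python3 - <<'E'
from h import *
z=np.load('w2.npz');o=dict(ee_pos=z['p'],tcp_rot=z['r']);P=wpts(z['d'],o)
T=R.from_euler('xyz',o['tcp_rot'],degrees=True).as_matrix()
L=(P-o['ee_pos'])@T
for r in (200,214,225,240,250,260,270,280,300,320):
    print(r,'z',np.round(P[r,225:300:5,2]*1000).astype(int).tolist(),'tool xy@262',np.round(L[r,262]*1000).tolist())
cv2.imwrite('pics/w2c.png',cv2.resize(z['im'][195:345,190:340],None,fx=4,fy=4,interpolation=cv2.INTER_CUBIC)[:,:,::-1])
E
```

```text
200 z [1, 2, 2, 2, 1, 2, 2, 2, 1, 0, 2, 2, 2, 1, 1] tool xy@262 [23.0, 0.0, 24.0]
214 z [1, 1, 9, 9, 11, 9, 9, 9, 9, 8, 10, 10, 9, 10, 1] tool xy@262 [17.0, 0.0, 16.0]
225 z [1, 1, 9, 10, 9, 9, 10, 10, 10, 10, 9, 10, 10, 1, 1] tool xy@262 [10.0, 0.0, 17.0]
240 z [1, 1, 9, 32, 31, 30, 11, 9, 167, 32, 32, 32, 10, 0, 2] tool xy@262 [-0.0, 0.0, 17.0]
250 z [1, 35, 35, 42, 43, 41, 10, 9, 9, 34, 42, 41, 35, 34, 36] tool xy@262 [-7.0, 0.0, 17.0]
260 z [44, 45, 44, 52, 52, 52, 16, 16, 16, 50, 53, 52, 53, 46, 44] tool xy@262 [-10.0, 0.0, 9.0]
270 z [53, 54, 55, 59, 59, 59, 11, 9, 9, 51, 60, 59, 60, 55, 54] tool xy@262 [-21.0, 0.0, 16.0]
280 z [70, 71, 70, 69, 69, 61, 10, 11, 10, 53, 61, 69, 68, 70, 71] tool xy@262 [-29.0, 0.0, 16.0]
300 z [83, 81, 82, 82, 71, 62, 11, 10, 9, 55, 67, 81, 82, 82, 82] tool xy@262 [-44.0, 0.0, 15.0]
320 z [98, 98, 98, 96, 72, 10, 11, 10, 9, 10, 10, 89, 98, 98, 98] tool xy@262 [-63.0, 0.0, 15.0]
```

View pics/w2c.png

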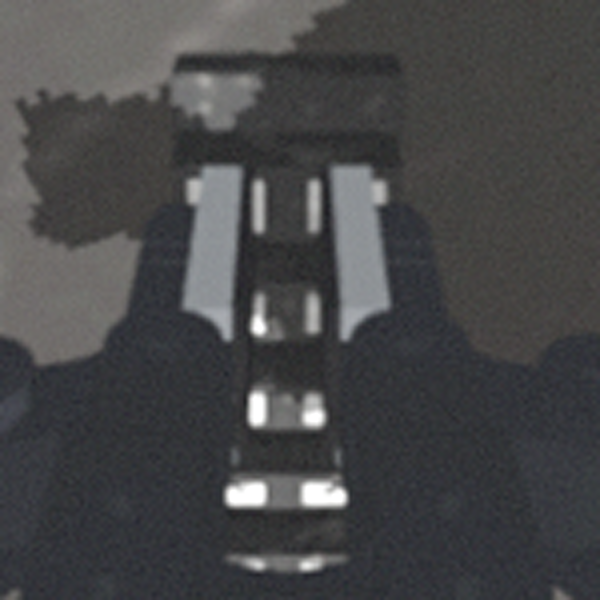

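The pads' lower edge reads z≈31 mm and the strip's top 9–16 mm, so the fingers closed above the strip. The real fingertips stand higher than assumed. I'll reopen and lower step by step, watching the force.

servo_tool([
  {"offset":[0,0,0],"yaw":0,"claw":0.3},
  {"offset":[0,0,0],"yaw":0,"claw":0.3},
  {"offset":[0,0,0],"yaw":0,"claw":0.3},
  {"offset":[0,0,0.03],"yaw":0,"claw":0.3},
  {"offset":[0,0,0.05],"yaw":0,"claw":0.3},
])

```text
time: 5.58
ee_pos: [0.3854, -0.2983, 0.0203]
tcp_rot: [180.0, 0.0, -111.7]
wrist_force: [0.8, 0.3, -0.6]
opening: 0.0598
grasp_force: 0.0
```

```bash
python3 - <<'E'
from h import *
o=get_obs();im,d=camera('wrist');np.savez('w3.npz',im=im,d=d,p=o['ee_pos'],r=o['tcp_rot'])
P=wpts(d,o);T=R.from_euler('xyz',o['tcp_rot'],degrees=True).as_matrix();L=((P-o['ee_pos'])@T)*1000
print(o['ee_pos'],o['opening'],o['wrist_force'])
# finger pixels: tool |y| 17..60, x 5..16
for s in(1,-1):
    k=(s*L[...,1]>18)&(s*L[...,1]<50)&(L[...,0]>6)&(L[...,0]<16)&(P[...,2]>.014)&(L[...,2]>-40)
    q=L[k];print(s,k.sum(),'tool z max',np.sort(q[:,2])[-12:].round(1),'y',np.percentile(q[:,1],[2,98]),'x',np.percentile(q[:,0],[2,50,98]))
cv2.imwrite('pics/w3.png',cv2.resize(im[170:370,130:390],None,fx=3,fy=3,interpolation=cv2.INTER_CUBIC)[:,:,::-1])
E
```

```text
[ 0.38539335 -0.29825231  0.02027724] 0.059799519039861485 [ 0.76006101  0.28860197 -0.61304185]
1 978 tool z max [-6.7 -6.5 -6.4 -6.1 -5.8 -5.7 -5.6 -5.  -4.9 -4.6 -4.3 -4.2] y [29.17227417 42.61684962] x [ 6.60078392 11.09231446 12.29255992]
-1 976 tool z max [-6.4 -6.3 -6.1 -6.  -6.  -5.6 -5.6 -5.1 -5.  -4.6 -4.6 -4.5] y [-43.55375281 -30.10702549] x [ 6.56837714 11.21575604 12.3615706 ]
```

View pics/w3.png

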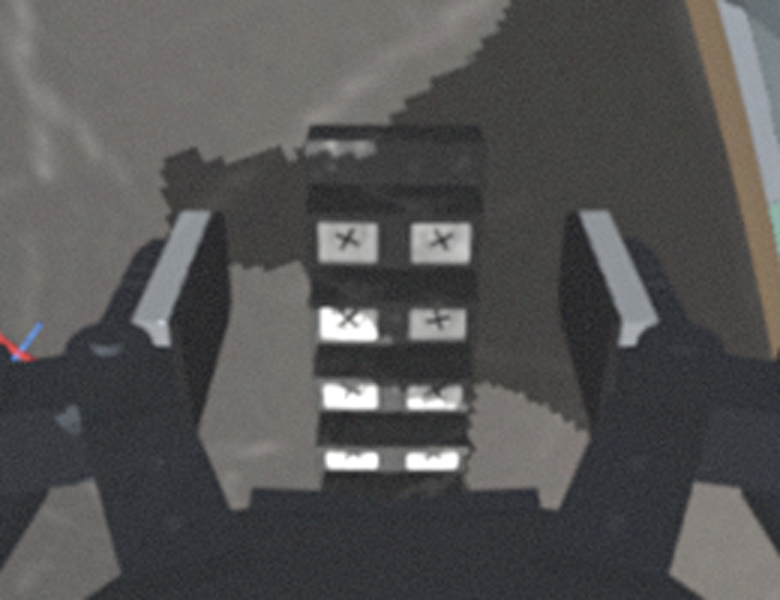

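The picture shows the strip centred between the pads. The pad tips are about 25 mm above the bench, at tool z ≈ −4.5 mm. I'll lower further with force checks.

servo_tool([
  {"offset":[0,0,0.05],"yaw":0,"claw":0.3},
  {"offset":[0,0,0.1],"yaw":0,"claw":0.3},
  {"offset":[0,0,0.1],"yaw":0,"claw":0.3},
])

```text
time: 6.0
ee_pos: [0.3852, -0.298, 0.01]
tcp_rot: [179.9, 0.0, -111.7]
wrist_force: [-0.3, 0.6, -0.4]
opening: 0.0599
grasp_force: 0.0
```

servo_tool([
  {"offset":[0,0,0.03],"yaw":0,"claw":0.3},
  {"offset":[0,0,0.05],"yaw":0,"claw":0.3},
  {"offset":[0,0,0.05],"yaw":0,"claw":0.3},
])

```text
time: 6.38
ee_pos: [0.3854, -0.2982, 0.0054]
tcp_rot: [180.0, 0.0, -111.7]
wrist_force: [0.5, 0.9, 0.5]
opening: 0.0596
grasp_force: 0.0
```

servo_tool([
  {"offset":[0,0,0.05],"yaw":0,"claw":0.3},
  {"offset":[0,0,0.05],"yaw":0,"claw":0.5},
  {"offset":[0,0,0.05],"yaw":0,"claw":0.8},
  {"offset":[0,0,0.05],"yaw":0,"claw":0.8},
  {"offset":[0,0,0.05],"yaw":0,"claw":0.8},
], squeeze=40)

```text
time: 7.0
ee_pos: [0.3856, -0.2984, 0.0007]
tcp_rot: [-180.0, -0.0, -111.7]
wrist_force: [0.4, -0.1, 1.0]
opening: 0.0333
grasp_force: 41.0
```

Gripped at 33.3 mm with 41 N. Next I'll lift.

servo_tool([
  {"offset":[0,0,-0.2],"yaw":0,"claw":0.8},
  {"offset":[0,0,-0.6],"yaw":0,"claw":0.8},
  {"offset":[0,0,-1],"yaw":0,"claw":0.8},
  {"offset":[0,0,-1],"yaw":0,"claw":0.8},
])

```text
time: 7.5
ee_pos: [0.3867, -0.2993, 0.1036]
tcp_rot: [-179.7, -0.1, -111.7]
wrist_force: [-0.3, 0.3, -0.9]
opening: 0.0328
grasp_force: 40.2
```

servo_tool([
  {"offset":[0,0,-0.5],"yaw":0,"claw":0.8},
  {"offset":[0,0,-1],"yaw":0,"claw":0.8},
  {"offset":[0,0,-1],"yaw":0,"claw":0.8},
])

```text
time: 7.88
ee_pos: [0.3865, -0.2991, 0.2034]
tcp_rot: [-179.7, -0.1, -111.7]
wrist_force: [0.5, -0.1, -1.4]
opening: 0.0333
grasp_force: 40.4
```

```bash
python3 - <<'E'
from h import *
o=get_obs();im,d=camera('wrist');np.savez('w4.npz',im=im,d=d,p=o['ee_pos'],r=o['tcp_rot'])
P=wpts(d,o);T=R.from_euler('xyz',o['tcp_rot'],degrees=True).as_matrix();L=((P-o['ee_pos'])@T)*1000
print(o['ee_pos'],o['opening'],o['wrist_force'],o['grasp_force'])
for s in(1,-1):
    k=(s*L[...,1]>18)&(s*L[...,1]<40)&(L[...,0]>6)&(L[...,0]<16)&(L[...,2]>-40)&(L[...,2]<10)
    q=L[k];print(s,k.sum(),'tip tool z',np.sort(q[:,2])[-8:].round(1))
k=(abs(L[...,1])<30)&(L[...,0]>-10)&(L[...,2]>-25)&(L[...,2]<15)&(L[...,0]<40)
k&=(abs(L[...,1])<15)|(L[...,0]>12)
q=L[k];print('strip x',np.percentile(q[:,0],[1,50,99]),'y',np.percentile(q[:,1],[2,98]),'z',np.percentile(q[:,2],[2,50,98]))
# end-region slope
for a,b in((-8,-2),(0,5),(5,10),(10,14),(14,18)):
    j=k&(L[...,0]>a)&(L[...,0]<b);print(a,b,j.sum(),np.median(L[j],0) if j.any() else '')
E
```

```text
[ 0.38653269 -0.29908849  0.20340455] 0.033272171674048015 [ 0.45776106 -0.0627317  -1.40044152] 40.35477876663208
1 754 tip tool z [-3.  -2.9 -2.6 -2.5 -2.5 -2.5 -2.4 -2.4]
-1 850 tip tool z [-2.5 -2.3 -2.3 -2.3 -2.1 -2.1 -1.4 -1.4]
strip x [-9.94918419  8.63258066 17.97719862] y [-16.45277599  15.3113742 ] z [-21.32961896  -9.68643028  -1.57560141]
-8 -2 470 [-5.06956588 -0.01581451 -9.78210499]
0 5 32 [  0.34280375  -7.15327292 -11.2912562 ]
5 10 1109 [  8.51941249  -0.03454399 -15.68914468]
10 14 545 [12.20113704 -0.51201645 -9.06798782]
14 18 879 [ 1.71895862e+01 -1.15371980e-02 -7.88931034e+00]
```

The strip is held with its end at tool x≈+18, and the underside is about 2 mm below the fingertips. I'll rotate and carry it over the box, first the turn plus 100 mm.

servo_tool([
  {"offset":[-0.15,0,0],"yaw":-0.06,"claw":0.8},
  {"offset":[-0.3,0,0],"yaw":-0.12,"claw":0.8},
  {"offset":[-0.45,0,0],"yaw":-0.18,"claw":0.8},
  {"offset":[-0.6,0,0],"yaw":-0.24,"claw":0.8},
  {"offset":[-0.8,0,0],"yaw":-0.3,"claw":0.8},
  {"offset":[-1,0,0],"yaw":-0.366,"claw":0.8},
  {"offset":[-1,0,0],"yaw":-0.366,"claw":0.8},
  {"offset":[-1,0,0],"yaw":-0.366,"claw":0.8},
])

```text
time: 8.93
ee_pos: [0.422, -0.2055, 0.1994]
tcp_rot: [180.0, 0.1, -46.0]
wrist_force: [0.1, -0.1, 0.6]
opening: 0.0329
grasp_force: 40.3
```

```bash
python3 - <<'E'
from h import *
p=np.load('pl.npz');nn,c,e1,e2=[p[k] for k in('nn','c','e1','e2')]
o=c+e1*(-.0293)+e2*(-.0276);Xu=np.array([e1[0],e1[1],0])/np.hypot(e1[0],e1[1])
np.savez('nest.npz',o=o,e1=e1,e2=e2,nn=nn,Xu=Xu)
for nm in('top','scene'):
    Q=cloud(nm,np.load(nm+'0.npz')['d'])-o;N=np.stack([Q@e1,Q@e2,Q@nn],-1)*1000
    X=Q@Xu*1000;Z=Q[...,2]*1000
    for lo,hi in((-24,-18),(-18,-12),(-12,12),(12,24)):
        k=(N[...,1]>lo)&(N[...,1]<hi)&(N[...,0]>50)&(N[...,0]<100)&(N[...,2]>6)&(N[...,2]<60)
        print(nm,lo,k.sum(),'zmax',np.percentile(N[k][:,2],97) if k.any() else '', 'minX',np.percentile(X[k],3) if k.any() else '')
# nest->tool helper
ob=get_obs();print(ob['ee_pos'],ob['tcp_rot'])
E
cat >> h.py <<'E'
def go(X,y,z,o=None):
    """offset in tool axes (full-scale) to nest-horizontal X, nest y (mm), world z"""
    n=np.load('nest.npz');o=o or get_obs();t=n['o']+n['Xu']*X/1e3+n['e2']*y/1e3;t[2]=z
    T=R.from_euler('xyz',o['tcp_rot'],degrees=True).as_matrix();return np.round(T.T@(t-o['ee_pos'])*10,3)
def where(o=None):
    n=np.load('nest.npz');o=o or get_obs();d=np.array(o['ee_pos'])-n['o'];return np.round([d@n['Xu']*1e3,d@n['e2']*1e3,o['ee_pos'][2]*1e3],1)
E
python3 -c "
from h import *
print(go(-60,-55,.203),go(2,-55,.203),where())"
```

```text
top -24 1 zmax 8.345852083123518 minX 51.72943506127416
top -18 12 zmax 44.367927157992106 minX 36.452915377882086
top -12 49 zmax 58.42870935880758 minX 37.57024208213854
top 12 22 zmax 46.40532231476444 minX 38.38021922954274
scene -24 0 zmax  minX 
scene -18 3 zmax 8.469197553121873 minX 70.00512158640187
scene -12 59 zmax 58.40605278049859 minX 35.79714820763466
scene 12 73 zmax 41.31831033611344 minX 37.2997652572147
[ 0.42204402 -0.20551115  0.19940828] [ 1.79956366e+02  8.52475694e-02 -4.59574136e+01]
[-1.693 -3.478 -0.036] [-1.695 -4.098 -0.037] [-408.2 -223.6  199.4]
```

servo_tool([
  {"offset":[-0.25,-0.4,0],"yaw":0,"claw":0.8},
  {"offset":[-0.5,-0.8,0],"yaw":0,"claw":0.8},
  {"offset":[-0.57,-1,0],"yaw":0,"claw":0.8},
])

```text
time: 9.3
ee_pos: [0.4544, -0.0937, 0.2002]
tcp_rot: [180.0, 0.0, -45.9]
wrist_force: [-0.4, -0.5, -0.8]
opening: 0.0333
grasp_force: 40.3
```

servo_tool([
  {"offset":[-0.3,-0.5,0],"yaw":0,"claw":0.8},
  {"offset":[-0.57,-1,0],"yaw":0,"claw":0.8},
])

```text
time: 9.55
ee_pos: [0.4866, 0.0164, 0.2002]
tcp_rot: [180.0, -0.0, -46.1]
wrist_force: [0.9, -0.9, -0.5]
opening: 0.0334
grasp_force: 40.3
```

servo_tool([
  {"offset":[-0.3,-0.5,0],"yaw":0,"claw":0.8},
  {"offset":[-0.57,-1,0],"yaw":0,"claw":0.8},
  {"offset":[-0.57,-1,0],"yaw":0,"claw":0.8},
  {"offset":[-0.57,-1,0],"yaw":0,"claw":0.8},
])

```text
time: 10.05
ee_pos: [0.5183, 0.1256, 0.2]
tcp_rot: [179.9, 0.0, -45.9]
wrist_force: [-0.2, -1.1, -1.4]
opening: 0.0331
grasp_force: 40.4
```

```bash
python3 -c "
from h import *
o=get_obs();print(where(),o['tcp_rot'],o['opening'],go(2,-54,.075))
im,d=camera('wrist');np.savez('w5.npz',im=im,d=d,p=o['ee_pos'],r=o['tcp_rot'])
cv2.imwrite('pics/w5.png',im[:,:,::-1])
n=np.load('nest.npz');P=wpts(d,o)-n['o'];N=np.stack([P@n['e1'],P@n['e2'],P@n['nn']],-1)*1e3
k=(N[...,0]>-40)&(N[...,0]<95)&(N[...,1]>-90)&(N[...,1]<90)&(abs(N[...,2])<6)
print('plate off',k.sum(),np.median(N[k][:,2]),np.polyfit(N[k][:,0],N[k][:,2],1))
k=(abs(N[...,0])<17)&(N[...,1]<-70)&(N[...,1]>-95)&(N[...,2]>12)&(N[...,2]<24)
print('endstop',k.sum(),np.percentile(N[k],[3,97],axis=0).round(1) if k.sum() else '')
"
```

```text
[-108.4  -53.1  200. ] [ 1.79925967e+02  1.75459049e-02 -4.59050186e+01] 0.03313514241037918 [ 0.008 -1.106  1.248]
plate off 14735 0.3174520913284132 [-0.00254209  0.50150659]
endstop 500 [[-15.8 -89.6  15.6]
 [ 16.1 -76.2  21.2]]
```

View pics/w5.png

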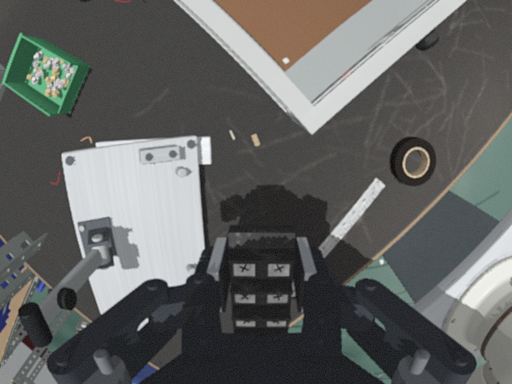

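The wrist view confirms the plate within 0.3 mm and the end stop at (160,153) where expected. The clamp is leaning back at (60,290). I'll go down on the low side first, then in.

servo_tool([
  {"offset":[0.02,-0.3,0.3],"yaw":0,"claw":0.8},
  {"offset":[0.02,-0.5,0.6],"yaw":0,"claw":0.8},
  {"offset":[0.02,-0.6,0.9],"yaw":0,"claw":0.8},
  {"offset":[0.02,-0.6,0.9],"yaw":0,"claw":0.8},
])

```text
time: 10.6
ee_pos: [0.5617, 0.1651, 0.1083]
tcp_rot: [179.8, 0.1, -45.9]
wrist_force: [-0.1, 0.2, -0.4]
opening: 0.0334
grasp_force: 40.4
```

```bash
python3 -c "
from h import *
o=get_obs();print(where(),o['tcp_rot'],o['opening'],go(1.5,-55,.077),go(1.5,-55,.0715))"
```

```text
[-49.8 -55.1 108.3] [ 1.79777165e+02  1.07591952e-01 -4.59380582e+01] 0.03341315705790484 [-0.001 -0.514  0.311] [-0.001 -0.514  0.366]
```

servo_tool([
  {"offset":[0,-0.2,0],"yaw":0,"claw":0.8},
  {"offset":[0,-0.4,0.1],"yaw":0,"claw":0.8},
  {"offset":[0,-0.51,0.25],"yaw":0,"claw":0.8},
  {"offset":[0,-0.51,0.35],"yaw":0,"claw":0.8},
  {"offset":[0,-0.51,0.35],"yaw":0,"claw":0.8},
])

```text
time: 11.22
ee_pos: [0.5985, 0.2014, 0.0747]
tcp_rot: [179.9, 0.0, -45.8]
wrist_force: [1.0, -1.0, -0.5]
opening: 0.0333
grasp_force: 40.4
```

```bash
python3 -c "
from h import *
o=get_obs();print(where(),o['tcp_rot'],o['opening'],o['wrist_force'],go(1.5,-55,.0715))"
```

```text
[  1.9 -54.6  74.7] [ 1.79891112e+02  4.58269117e-02 -4.58471113e+01] 0.033320287509796244 [ 1.00342026 -0.95745643 -0.51434415] [0.004 0.004 0.032]
```

servo_tool([
  {"offset":[0,0,0.03],"yaw":0,"claw":0.8},
  {"offset":[0,0,0.03],"yaw":0,"claw":0.43},
  {"offset":[0,0,0.03],"yaw":0,"claw":0.43},
  {"offset":[0,0,0.02],"yaw":0,"claw":0.43},
  {"offset":[0,0,0.0],"yaw":0,"claw":0.43},
  {"offset":[0,0,0.0],"yaw":0,"claw":0.43},
])

```text
time: 11.98
ee_pos: [0.5995, 0.2023, 0.0759]
tcp_rot: [-180.0, -0.0, -45.8]
wrist_force: [-0.5, -0.0, -0.1]
opening: 0.0487
grasp_force: 0.0
```

```bash
python3 -c "
from h import *
o=get_obs();print(where(),o['opening'],o['wrist_force'])
im,d=camera('wrist');np.savez('w6.npz',im=im,d=d,p=o['ee_pos'],r=o['tcp_rot'])
cv2.imwrite('pics/w6.png',im[:,:,::-1])"
```

```text
[  3.3 -54.7  75.9] 0.04870088090586848 [-0.47121472 -0.04186081 -0.13625796]
```

View pics/w6.png

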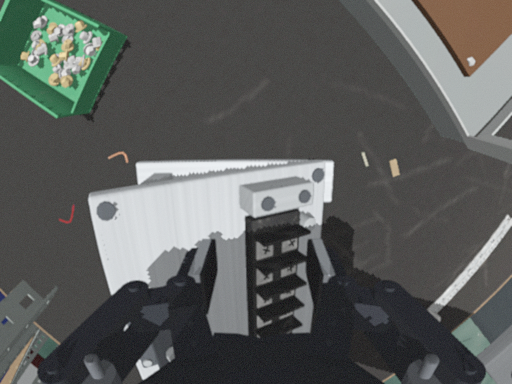

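The strip dropped onto the plate. In the picture it lies at (285,260) with its end at the end stop (275,200). I'll retract and measure its seating numerically.

servo_tool([
  {"offset":[0,0,-0.2],"yaw":0,"claw":0.43},
  {"offset":[0,0.1,-0.5],"yaw":0,"claw":0.43},
  {"offset":[0,0.4,-0.9],"yaw":0,"claw":0.7},
  {"offset":[0,0.8,-1],"yaw":0,"claw":1},
  {"offset":[0,0.8,-1],"yaw":0,"claw":1},
  {"offset":[0,0.8,-1],"yaw":0,"claw":1},
])

```text
time: 12.78
ee_pos: [0.5422, 0.1466, 0.1755]
tcp_rot: [-180.0, -0.0, -45.8]
wrist_force: [0.0, -0.4, -0.0]
opening: 0.0
grasp_force: 0.0
```

```bash
cat > seat.py <<'E'
from h import *
n=np.load('nest.npz')
def rep(nm,P):
    P=P-n['o'];N=np.stack([P@n['e1'],P@n['e2'],P@n['nn']],-1)*1e3
    k=(N[...,0]>-30)&(N[...,0]<40)&(N[...,1]>-72)&(N[...,1]<90)&(N[...,2]>5)&(N[...,2]<26)
    c,l,st,_=cv2.connectedComponentsWithStats(k.astype(np.uint8));j=1+np.argmax(st[1:,4]);q=N[l==j]
    print(nm,len(q),cv2.minAreaRect(q[:,:2].astype(np.float32)))
    for a,b in((-70,-40),(-40,-12),(12,40),(40,72)):
        w=q[(q[:,1]>a)&(q[:,1]<b)]
        if len(w)>5: print('  y',a,b,len(w),'x',np.percentile(w[:,0],[1,4,96,99]).round(1),'z med',np.median(w[:,2]).round(1), 'slope',np.polyfit(w[:,0],w[:,2],1)[0].round(3))
    print('  ymax',np.percentile(q[:,1],[.5,99.5]).round(1))
o=get_obs();print(where(),o['opening'])
for nm in('top','scene'):
    im,d=camera(nm);rep(nm,cloud(nm,d));np.savez(nm+'1.npz',im=im,d=d)
im,d=camera('wrist');np.savez('w7.npz',im=im,d=d,p=o['ee_pos'],r=o['tcp_rot']);rep('wrist',wpts(d,o))
E
python3 seat.py
```

```text
[-76.6 -54.8 175.5] 4.8247066529713e-05
top 10 ((21.996051788330078, 82.4690933227539), (14.821232795715332, 9.293224334716797), 60.56452178955078)
  ymax [76.8 89.5]
scene 449 ((-5.375349044799805, 5.6083831787109375), (154.1565704345703, 45.12705612182617), 89.38003540039062)
  y -70 -40 70 x [-26.2 -24.2  15.7  16.4] z med 14.4 slope 0.046
  y -40 -12 84 x [-16.4 -15.1  15.4  16.2] z med 14.8 slope -0.047
  y 12 40 95 x [-17.1 -16.   15.1  15.9] z med 14.4 slope -0.029
  y 40 72 100 x [-26.3 -24.9  15.3  16.2] z med 14.2 slope 0.049
  ymax [-70.9  81.6]
wrist 3976 ((-5.39271354675293, -5.094429016113281), (132.07162475585938, 43.479530334472656), 89.92100524902344)
  y -70 -40 1321 x [-25.1 -21.9  15.3  15.8] z med 12.2 slope -0.031
  y -40 -12 853 x [-16.8 -15.6  15.5  15.8] z med 12.4 slope -0.069
  y 12 40 748 x [-16.9 -15.6  15.4  15.8] z med 14.0 slope -0.08
  y 40 72 202 x [-26.5 -25.1  15.2  16. ] z med 12.2 slope -0.052
  ymax [-70.8  55.3]
```

All views show the strip flat on the plate. Its edges are at x −16.8 and +16, parallel to the pins, with a few mm of y slack. I'll give it a gentle nudge downhill at both ends using the uphill finger to be sure of pin contact, then work the jaw.

servo_tool([
  {"offset":[0,-0.3,0.2],"yaw":0,"claw":0.3},
  {"offset":[0,-0.63,0.4],"yaw":0,"claw":0.3},
  {"offset":[0,-0.63,0.7],"yaw":0,"claw":0.3},
  {"offset":[0,-0.63,1],"yaw":0,"claw":0.3},
  {"offset":[0,-0.63,1],"yaw":0,"claw":0.3},
])

```text
time: 13.55
ee_pos: [0.5857, 0.1904, 0.0723]
tcp_rot: [179.7, 0.1, -45.8]
wrist_force: [0.1, 0.1, 0.3]
opening: 0.0598
grasp_force: 0.0
```

servo_tool([
  {"offset":[0,0,0.06],"yaw":0,"claw":0.3},
  {"offset":[0,0.02,0.09],"yaw":0,"claw":0.3},
  {"offset":[0,0.04,0.11],"yaw":0,"claw":0.3},
  {"offset":[0,0.05,0.12],"yaw":0,"claw":0.3},
])

```text
time: 14.05
ee_pos: [0.5837, 0.1868, 0.064]
tcp_rot: [-180.0, -0.0, -45.8]
wrist_force: [0.0, -0.5, 1.0]
opening: 0.0596
grasp_force: 0.0
```

```bash
python3 -c "
from h import *
o=get_obs();print(where(),o['opening'],o['wrist_force'])"
```

```text
[-18.9 -54.8  64. ] 0.05962890575419449 [ 0.02428012 -0.46935742  1.02032347]
```

servo_tool([
  {"offset":[0,0.01,0.01],"yaw":0,"claw":0.3},
  {"offset":[0,0.025,0.02],"yaw":0,"claw":0.3},
  {"offset":[0,0.025,0.02],"yaw":0,"claw":0.3},
])

```text
time: 14.42
ee_pos: [0.5822, 0.1855, 0.0621]
tcp_rot: [-179.9, -0.0, -45.8]
wrist_force: [1.6, 1.6, 1.8]
opening: 0.0599
grasp_force: 1.6
```

servo_tool([
  {"offset":[0,0.01,0.005],"yaw":0,"claw":0.3},
  {"offset":[0,0.02,0.01],"yaw":0,"claw":0.3},
  {"offset":[0,0.02,0.01],"yaw":0,"claw":0.3},
])

```text
time: 14.8
ee_pos: [0.582, 0.185, 0.062]
tcp_rot: [-179.7, -0.0, -45.8]
wrist_force: [4.8, 7.3, 4.1]
opening: 0.0598
grasp_force: 4.8
```

```bash
python3 -c "
from h import *
o=get_obs();print(where(),o['opening'],o['wrist_force'],np.load('nest.npz')['Xu']@o['wrist_force'])"
```

```text
[-21.3 -54.9  62. ] 0.05976646510465061 [4.80765513 7.32178978 4.11145382] 8.550100918773744
```

servo_tool([
  {"offset":[0,-0.04,-0.1],"yaw":0,"claw":0.3},
  {"offset":[0,0,-0.4],"yaw":0,"claw":0.3},
  {"offset":[-0.2,0.4,-0.6],"yaw":0,"claw":0.3},
  {"offset":[-0.7,0.4,-0.6],"yaw":0,"claw":0.3},
  {"offset":[-1,0.1,-0.6],"yaw":0,"claw":0.3},
  {"offset":[-1,-0.06,-0.4],"yaw":0,"claw":0.3},
  {"offset":[-1,-0.06,-0.1],"yaw":0,"claw":0.3},
  {"offset":[-1,-0.06,-0.06],"yaw":0,"claw":0.3},
])

```text
time: 15.8
ee_pos: [0.5135, 0.259, 0.0645]
tcp_rot: [179.7, 0.1, -45.8]
wrist_force: [0.6, 0.4, 0.5]
opening: 0.0598
grasp_force: 0.0
```

```bash
python3 -c "
from h import *
o=get_obs();print(where(),o['opening'],o['wrist_force'],np.load('nest.npz')['Xu']@o['wrist_force'],go(-18,45,.064),go(-22,45,.0615))"
```

```text
[-18.9  45.8  64.5] 0.05983011273210498 [0.57230265 0.42197601 0.52067163] 0.7045302196740195 [ 0.008 -0.009  0.005] [0.008 0.031 0.03 ]
```

servo_tool([
  {"offset":[0,0.015,0.01],"yaw":0,"claw":0.3},
  {"offset":[0,0.03,0.02],"yaw":0,"claw":0.3},
  {"offset":[0,0.04,0.025],"yaw":0,"claw":0.3},
  {"offset":[0,0.04,0.025],"yaw":0,"claw":0.3},
])

```text
time: 16.3
ee_pos: [0.5123, 0.2569, 0.0646]
tcp_rot: [-180.0, -0.0, -45.8]
wrist_force: [-0.8, 0.2, -0.5]
opening: 0.0598
grasp_force: 0.0
```

```bash
python3 -c "
from h import *
o=get_obs();print(where(),o['opening'],o['wrist_force'],np.load('nest.npz')['Xu']@o['wrist_force'])"
```

```text
[-21.3  45.2  64.6] 0.0598431819250019 [-0.82009553  0.15572798 -0.4783925 ] -0.4797462846864555
```

servo_tool([
  {"offset":[0,0.01,0.02],"yaw":0,"claw":0.3},
  {"offset":[0,0.02,0.025],"yaw":0,"claw":0.3},
  {"offset":[0,0.02,0.025],"yaw":0,"claw":0.3},
])

```text
time: 16.68
ee_pos: [0.512, 0.2565, 0.0629]
tcp_rot: [-179.8, -0.0, -45.8]
wrist_force: [3.4, 4.1, 5.1]
opening: 0.0599
grasp_force: 3.2
```

```bash
python3 -c "
from h import *
o=get_obs();print(where(),o['opening'],o['wrist_force'],np.load('nest.npz')['Xu']@o['wrist_force'])"
```

```text
[-21.7  45.2  62.9] 0.05994666567379131 [3.36727032 4.09945069 5.10920363] 5.27169673030045
```

Both ends now give firm pin contact at the same X, so the strip is seated. Next is the jaw: lift off, shut the fingers and go behind the knob on its +y side.

servo_tool([
  {"offset":[0,-0.04,-0.05],"yaw":0,"claw":0.3},
  {"offset":[0,-0.04,-0.4],"yaw":0,"claw":0.3},
  {"offset":[-0.3,-0.03,-0.8],"yaw":0,"claw":0.8},
  {"offset":[-0.7,-0.03,-0.8],"yaw":0,"claw":1},
  {"offset":[-1,-0.03,-0.8],"yaw":0,"claw":1},
  {"offset":[-1,-0.03,-0.8],"yaw":0,"claw":1},
  {"offset":[-1,-0.03,-0.8],"yaw":0,"claw":1},
])

```text
time: 17.55
ee_pos: [0.4433, 0.329, 0.1415]
tcp_rot: [180.0, -0.0, -45.8]
wrist_force: [0.1, 0.7, -0.8]
opening: -0.0
grasp_force: 0.0
```

```bash
python3 -c "
from h import *
o=get_obs();print(where(),o['opening'],o['wrist_force'],go(-18.5,149,.073))
n=np.load('nest.npz');im,d=camera('wrist');P=wpts(d,o);T=R.from_euler('xyz',o['tcp_rot'],degrees=True).as_matrix();L=((P-o['ee_pos'])@T)*1e3
k=(abs(L[...,1])<20)&(abs(L[...,0])<16)&(L[...,2]>-40)&(L[...,2]<30);q=L[k];print('shut tip',np.sort(q[:,2])[-30::6].round(1),np.percentile(q,[2,98],axis=0).round(1))
for nm in('top','wrist'):
  if nm=='top': im,d=camera('top');P=cloud('top',d)
  Q=P-n['o'];N=np.stack([Q@n['e1'],Q@n['e2'],Q@n['nn']],-1)*1e3
  k=(abs(N[...,0])<14)&(N[...,1]>85)&(N[...,1]<145)&(N[...,2]>40)&(N[...,2]<52);print(nm,k.sum(),np.percentile(N[k],[3,50,97],axis=0).round(1) if k.sum() else '')
"
```

```text
[-20.5 145.  141.5] -3.068483314258541e-05 [ 0.11678609  0.73637934 -0.80688316] [-0.04  -0.02   0.685]
shut tip [-3.8 -3.5 -3.  -2.6 -2.4] [[ -6.6 -12.6 -39. ]
 [ 12.7  13.4  -4.2]]
top 28 [[ -7.2 105.2  43.9]
 [  0.4 112.8  45.9]
 [  7.8 119.9  51. ]]
wrist 28 [[ -7.2 105.2  43.9]
 [  0.4 112.8  45.9]
 [  7.8 119.9  51. ]]
```

servo_tool([
  {"offset":[-0.03,-0.02,0.3],"yaw":0,"claw":1},
  {"offset":[-0.03,-0.02,0.6],"yaw":0,"claw":1},
  {"offset":[-0.03,-0.02,0.68],"yaw":0,"claw":1},
  {"offset":[0.1,-0.02,0.68],"yaw":0,"claw":1},
  {"offset":[0.2,-0.02,0.68],"yaw":0,"claw":1},
])

```text
time: 18.27
ee_pos: [0.4594, 0.316, 0.0747]
tcp_rot: [-179.9, 0.0, -45.8]
wrist_force: [-1.7, 2.2, -1.6]
opening: -0.0003
grasp_force: 1.3
```

servo_tool([
  {"offset":[0.04,0,0],"yaw":0,"claw":1},
  {"offset":[0.08,0,0],"yaw":0,"claw":1},
  {"offset":[0.12,0,0],"yaw":0,"claw":1},
  {"offset":[0.14,0,0],"yaw":0,"claw":1},
])

```text
time: 18.77
ee_pos: [0.4685, 0.3064, 0.0739]
tcp_rot: [-180.0, -0.0, -45.8]
wrist_force: [-1.5, 2.1, 0.6]
opening: -0.0001
grasp_force: 1.1
```

```bash
python3 -c "
from h import *
o=get_obs();print(where(),o['opening'],o['wrist_force'],np.load('nest.npz')['e2']@o['wrist_force'])"
```

```text
[-18.2 111.2  73.9] -0.000128891097419338 [-1.46785377  2.0505169   0.57730656] 2.49358272272371
```

servo_tool([
  {"offset":[0.025,0,0],"yaw":0,"claw":1},
  {"offset":[0.05,0,0],"yaw":0,"claw":1},
  {"offset":[0.05,0,0],"yaw":0,"claw":1},
])

```text
time: 19.15
ee_pos: [0.4719, 0.3026, 0.0735]
tcp_rot: [180.0, -0.0, -45.8]
wrist_force: [-0.1, 0.6, 0.4]
opening: -0.0001
grasp_force: 0.5
```

servo_tool([
  {"offset":[0.01,0,0],"yaw":0,"claw":1},
  {"offset":[0.02,0,0],"yaw":0,"claw":1},
  {"offset":[0.02,0,0],"yaw":0,"claw":1},
])

```text
time: 19.52
ee_pos: [0.473, 0.3014, 0.0736]
tcp_rot: [180.0, 0.0, -45.8]
wrist_force: [-2.9, 3.4, 1.0]
opening: -0.0001
grasp_force: 2.1
```

```bash
python3 -c "
from h import *
o=get_obs();print(where(),o['opening'],o['wrist_force'],np.load('nest.npz')['e2']@o['wrist_force'])"
```

```text
[-18.4 104.6  73.6] -0.00010230772061599943 [-2.92780428  3.35434225  1.01918048] 4.446058783365194
```

servo_tool([
  {"offset":[0.01,0,0],"yaw":0,"claw":1},
  {"offset":[0.02,0,0],"yaw":0,"claw":1},
  {"offset":[0.02,0,0],"yaw":0,"claw":1},
])

```text
time: 19.9
ee_pos: [0.4731, 0.3012, 0.0736]
tcp_rot: [180.0, 0.2, -45.7]
wrist_force: [-9.2, 10.4, 2.9]
opening: 0.0001
grasp_force: 7.0
```

servo_tool([
  {"offset":[0.01,0,0],"yaw":0,"claw":1},
  {"offset":[0.015,0,0],"yaw":0,"claw":1},
  {"offset":[0.015,0,0],"yaw":0,"claw":1},
])

```text
time: 20.27
ee_pos: [0.4732, 0.3011, 0.0736]
tcp_rot: [180.0, 0.4, -45.7]
wrist_force: [-16.2, 15.0, 3.1]
opening: -0.0001
grasp_force: 10.7
```

```bash
python3 -c "
from h import *
o=get_obs();print(where(),o['opening'],o['wrist_force'],np.load('nest.npz')['e2']@o['wrist_force'])"
```

```text
[-18.5 104.2  73.6] -0.00012405250632666862 [-16.18797079  15.02855167   3.11570195] 22.05918700653929
```

The jaw stalled against the strip at 22 N, with the knob at y ≈ 84, so it is home. Now I'll back off, rise, and go round behind the clamp grip.

servo_tool([
  {"offset":[-0.1,0,0],"yaw":0,"claw":1},
  {"offset":[-0.2,0,-0.1],"yaw":0,"claw":1},
  {"offset":[-0.2,0,-0.5],"yaw":0,"claw":1},
  {"offset":[-0.2,0,-1],"yaw":0,"claw":1},
  {"offset":[-0.2,0,-1],"yaw":0,"claw":1},
])

```text
time: 20.9
ee_pos: [0.4631, 0.314, 0.1786]
tcp_rot: [-179.6, -0.1, -45.8]
wrist_force: [-1.1, 0.3, -0.2]
opening: -0.0001
grasp_force: 0.0
```

servo_tool([
  {"offset":[0,0,-0.5],"yaw":0,"claw":1},
  {"offset":[0,-0.3,-1],"yaw":0,"claw":1},
  {"offset":[0,-0.7,-1],"yaw":0,"claw":1},
  {"offset":[0,-1,-1],"yaw":0,"claw":1},
  {"offset":[0,-1,-1],"yaw":0,"claw":1},
  {"offset":[0,-1,-1],"yaw":0,"claw":1},
])

```text
time: 21.65
ee_pos: [0.5331, 0.3824, 0.2731]
tcp_rot: [179.9, -0.0, -45.8]
wrist_force: [1.1, -0.2, 0.0]
opening: -0.0001
grasp_force: 0.0
```

```bash
python3 - <<'E'
from h import *
o=get_obs();print(where(),o['tcp_rot'],o['wrist_force'],go(82,0,.27))
n=np.load('nest.npz')
im,d=camera('wrist');np.savez('w8.npz',im=im,d=d,p=o['ee_pos'],r=o['tcp_rot'])
S=[('wrist',wpts(d,o))]
for nm in('top','scene'):
    im,d=camera(nm);np.savez(nm+'2.npz',im=im,d=d);S.append((nm,cloud(nm,d)))
for nm,P in S:
    Q=P-n['o'];N=np.stack([Q@n['e1'],Q@n['e2'],Q@n['nn']],-1)*1e3;X=Q@n['Xu']*1e3;Z=Q[...,2]*1e3
    k=(abs(N[...,1])<17)&(Z>150)&(Z<200)&(X>20)&(X<75)
    if k.sum(): print(nm,'bar',k.sum(),'X',np.percentile(X[k],[3,50,97]).round(1),'Z',np.percentile(Z[k],[3,97]).round(1),'y',np.percentile(N[k][:,1],[3,97]).round(1))
    k=(abs(N[...,0])<12)&(N[...,1]>65)&(N[...,1]<120)&(N[...,2]>40)&(N[...,2]<52)
    if k.sum(): print(nm,'knob',k.sum(),np.percentile(N[k],[3,50,97],axis=0).round(1).tolist())
E
```

```text
[ 81.1 120.8 273.1] [ 1.79933700e+02 -1.15108807e-02 -4.58216408e+01] [ 1.10716393 -0.23627236  0.02322814] [ 1.208 -0.008  0.031]
wrist bar 1349 X [41.2 49.9 57.1] Z [177.1 186.3] y [-13.7  14.6]
wrist knob 187 [[-7.5, 75.7, 40.6], [3.1, 83.2, 47.2], [7.6, 91.1, 48.8]]
top bar 95 X [38.3 45.2 56.1] Z [151.2 188.3] y [-14.1  14.3]
top knob 28 [[-7.5, 76.9, 42.6], [0.6, 85.3, 46.7], [6.9, 91.3, 50.4]]
scene bar 84 X [38.9 45.1 54.3] Z [150.7 187.4] y [-9.6 15.9]
scene knob 31 [[-8.0, 79.7, 40.5], [-0.8, 88.7, 47.2], [7.2, 96.0, 50.9]]
```

The knob is at y≈84.5, so the jaw is home, and the clamp bar is at X≈48.5, Z≈178. Next I'll move in behind it.

servo_tool([
  {"offset":[0.4,0,0],"yaw":0,"claw":1},
  {"offset":[0.8,0,0],"yaw":0,"claw":1},
  {"offset":[1,0,0],"yaw":0,"claw":1},
  {"offset":[1,0,0],"yaw":0,"claw":1},
])

```text
time: 22.3
ee_pos: [0.6034, 0.3101, 0.2737]
tcp_rot: [-180.0, 0.0, -45.9]
wrist_force: [0.4, -0.3, -1.0]
opening: 0.0001
grasp_force: 0.0
```

servo_tool([
  {"offset":[0.2,0,0.1],"yaw":0,"claw":1},
  {"offset":[0.2,0,0.4],"yaw":0,"claw":1},
  {"offset":[0.2,0,0.58],"yaw":0,"claw":1},
  {"offset":[0.2,0,0.58],"yaw":0,"claw":1},
])

```text
time: 22.8
ee_pos: [0.6162, 0.2966, 0.2136]
tcp_rot: [179.8, 0.1, -45.8]
wrist_force: [-0.5, -0.1, 0.4]
opening: -0.0005
grasp_force: 0.0
```

```bash
python3 - <<'E'
from h import *
o=get_obs();print(where(),o['tcp_rot'],o['wrist_force'])
# waypoints: TCP (X,z) per bar elevation b
H=np.array([47.95,66.9])
for b in range(90,-31,-10):
    B=H+110*np.array([-np.cos(np.radians(b)),np.sin(np.radians(b))])
    dx=np.interp(b,[-30,0,20,45,70,90],[-5,6,13,20,22,22.5]);dz=np.interp(b,[-30,0,20,45,70,90],[9,9,8.5,5,-4,-10])
    print(b,'TCP X',round(B[0]+dx,1),'z',round(B[1]+dz+49.8-3,1))
E
```

```text
[ 81.    1.3 213.6] [ 1.79828172e+02  5.70472558e-02 -4.57762847e+01] [-0.5392529  -0.12888538  0.37461923]
90 TCP X 70.4 z 213.7
80 TCP X 51.1 z 215.0
70 TCP X 32.3 z 213.1
60 TCP X 14.1 z 208.6
50 TCP X -2.4 z 201.2
40 TCP X -17.7 z 190.1
30 TCP X -31.5 z 175.8
20 TCP X -42.4 z 159.8
10 TCP X -50.9 z 141.6
0 TCP X -56.0 z 122.7
-10 TCP X -58.0 z 103.6
-20 TCP X -56.7 z 85.1
-30 TCP X -52.3 z 67.7
```

servo_tool([
  {"offset":[0.01,0.1,0],"yaw":0,"claw":1},
  {"offset":[0.01,0.2,0],"yaw":0,"claw":1},
  {"offset":[0.01,0.3,-0.01],"yaw":0,"claw":1},
  {"offset":[0.01,0.4,0],"yaw":0,"claw":1},
  {"offset":[0.01,0.49,0.01],"yaw":0,"claw":1},
  {"offset":[0.01,0.58,0.03],"yaw":0,"claw":1},
  {"offset":[0.01,0.67,0.05],"yaw":0,"claw":1},
  {"offset":[0.01,0.75,0.09],"yaw":0,"claw":1},
  {"offset":[0.01,0.83,0.125],"yaw":0,"claw":1},
  {"offset":[0.01,0.91,0.18],"yaw":0,"claw":1},
  {"offset":[0.01,0.98,0.23],"yaw":0,"claw":1},
  {"offset":[0.01,0.98,0.23],"yaw":0,"claw":1},
])

```text
time: 24.3
ee_pos: [0.5469, 0.2273, 0.1922]
tcp_rot: [180.0, 0.0, -45.8]
wrist_force: [0.1, 0.5, 0.6]
opening: 0.0003
grasp_force: 0.0
```

```bash
cat > bar.py <<'E'
from h import *
o=get_obs();print(where(),o['tcp_rot'],o['wrist_force'])
n=np.load('nest.npz');im,d=camera('scene');Q=cloud('scene',d)-n['o'];y=Q@n['e2']*1e3;X=Q@n['Xu']*1e3;Z=Q[...,2]*1e3
rho=np.hypot(X-48,Z-67);k=(abs(y)<16)&(rho>95)&(rho<123)&(X<60)&(Z>5)
w=camera('wrist');P=wpts(w[1],o)-n['o'];
for nm,Q in(('scene',Q),('wrist',P)):
    y=Q@n['e2']*1e3;X=Q@n['Xu']*1e3;Z=Q[...,2]*1e3;rho=np.hypot(X-48,Z-67);k=(abs(y)<16)&(rho>100)&(rho<121)&(X<60)&(Z>0)&(im.max(-1)<400)
    b=np.degrees(np.arctan2(Z-67,48-X));h=np.histogram(b[k],np.arange(-40,100,5));print(nm,[(int(e),int(c)) for e,c in zip(h[1],h[0]) if c>3])
E
python3 bar.py
```

```text
[-1.710e+01 -1.000e-01  1.922e+02] [ 1.79952889e+02  1.09597185e-02 -4.58253960e+01] [0.08723162 0.52962497 0.62408806]
scene [(35, 7), (40, 34), (45, 19), (50, 23), (55, 14), (60, 6)]
wrist [(35, 156), (40, 1120), (45, 350), (50, 382), (55, 425), (60, 166)]
```

The bar is following at b≈43°. I'll continue the arc.

servo_tool([
  {"offset":[0,0.08,0.09],"yaw":0,"claw":1},
  {"offset":[0,0.145,0.165],"yaw":0,"claw":1},
  {"offset":[0,0.2,0.245],"yaw":0,"claw":1},
  {"offset":[0,0.255,0.325],"yaw":0,"claw":1},
  {"offset":[0,0.3,0.415],"yaw":0,"claw":1},
  {"offset":[0,0.34,0.505],"yaw":0,"claw":1},
  {"offset":[0,0.365,0.6],"yaw":0,"claw":1},
  {"offset":[0,0.39,0.695],"yaw":0,"claw":1},
  {"offset":[0,0.4,0.79],"yaw":0,"claw":1},
  {"offset":[0,0.41,0.885],"yaw":0,"claw":1},
  {"offset":[0,0.41,0.885],"yaw":0,"claw":1},
])

```text
time: 25.78
ee_pos: [0.5175, 0.1989, 0.1031]
tcp_rot: [179.9, 0.0, -45.8]
wrist_force: [1.4, -0.1, 0.4]
opening: -0.0
grasp_force: 0.0
```

```bash
python3 bar.py
```

```text
[-57.9  -0.  103.1] [ 1.79910533e+02  3.22596371e-02 -4.58179329e+01] [ 1.43720876 -0.10302338  0.35807248]
scene [(-15, 16), (-10, 17), (-5, 16), (0, 20), (5, 19), (10, 14), (15, 21), (20, 14), (25, 7), (30, 9), (40, 5), (45, 12), (50, 15), (55, 6)]
wrist [(-20, 58), (-15, 435), (-10, 314), (-5, 338), (0, 402), (5, 449), (10, 689), (15, 1103), (20, 605), (25, 133), (30, 146), (35, 175), (40, 575), (45, 305), (50, 48)]
```

servo_tool([
  {"offset":[0,0,0.09],"yaw":0,"claw":1},
  {"offset":[0,-0.01,0.18],"yaw":0,"claw":1},
  {"offset":[0,-0.03,0.25],"yaw":0,"claw":1},
  {"offset":[0,-0.04,0.3],"yaw":0,"claw":1},
  {"offset":[0,-0.05,0.33],"yaw":0,"claw":1},
  {"offset":[0,-0.05,0.33],"yaw":0,"claw":1},
])

```text
time: 26.62
ee_pos: [0.5213, 0.2024, 0.072]
tcp_rot: [180.0, -0.0, -45.8]
wrist_force: [-5.6, -2.3, 9.6]
opening: 0.0002
grasp_force: 4.8
```

```bash
python3 - <<'E'
from h import *
o=get_obs();print(where(),o['wrist_force'])
im,d=camera('wrist');P=wpts(d,o);n=np.load('nest.npz');Q=P-n['o'];N=np.stack([Q@n['e1'],Q@n['e2'],Q@n['nn']],-1)*1e3
k=(abs(N[...,1])<20)&(N[...,0]<30)&(N[...,0]>-60)&(N[...,2]>18)&(N[...,2]<50)
for x in range(-50,30,8):
    j=k&(abs(N[...,0]-x)<4);print(x,j.sum(),np.percentile(N[j][:,2],[10,50,90]).round(1) if j.sum()>5 else '')
cv2.imwrite('pics/w9.png',im[:,:,::-1])
E
```

```text
[-52.7  -0.1  72. ] [-5.56555175 -2.31453313  9.63936734]
-50 0 
-42 165 [31.9 40.2 43.1]
-34 346 [31.6 41.3 44. ]
-26 386 [34.  38.5 47.1]
-18 447 [32.7 38.2 39.2]
-10 481 [21.8 38.1 39.1]
-2 701 [22.7 38.5 44.7]
6 677 [22.2 38.  43.1]
14 529 [29.2 38.  39. ]
22 492 [35.4 38.  39. ]
```

The arm top reads a uniform z=38 mm (34+4), so the clamp is flat and resistance is about 11 N. One small extra press, then I'll retract straight up.

servo_tool([
  {"offset":[0,0,0.015],"yaw":0,"claw":1},
  {"offset":[0,0,0.015],"yaw":0,"claw":1},
])

```text
time: 26.92
ee_pos: [0.5214, 0.2025, 0.0718]
tcp_rot: [-180.0, -0.0, -45.8]
wrist_force: [-8.4, -4.4, 19.1]
opening: -0.0001
grasp_force: 9.2
```

servo_tool([
  {"offset":[0,0,-0.2],"yaw":0,"claw":1},
  {"offset":[0,0.2,-0.6],"yaw":0,"claw":1},
  {"offset":[0,0.7,-1],"yaw":0,"claw":1},
  {"offset":[0,1,-1],"yaw":0,"claw":1},
  {"offset":[0,1,-1],"yaw":0,"claw":1},
  {"offset":[0,1,-1],"yaw":0,"claw":1},
])

```text
time: 27.68
ee_pos: [0.4502, 0.1332, 0.1693]
tcp_rot: [-180.0, 0.0, -45.8]
wrist_force: [0.7, 0.5, -0.5]
opening: -0.0001
grasp_force: 0.0
```

```bash
python3 - <<'E'
from h import *
o=get_obs();print(where(),o['wrist_force'])
n=np.load('nest.npz');S=[]
im,d=camera('wrist');S.append(('wrist',wpts(d,o)));cv2.imwrite('pics/w10.png',im[:,:,::-1])
for nm in('top','scene'):
    i2,d=camera(nm);S.append((nm,cloud(nm,d)))
    if nm=='top': cv2.imwrite('pics/top9.png',cv2.resize(i2[120:235,85:205],None,fx=5,fy=5,interpolation=cv2.INTER_CUBIC)[:,:,::-1])
for nm,P in S:
    Q=P-n['o'];N=np.stack([Q@n['e1'],Q@n['e2'],Q@n['nn']],-1)*1e3
    j=(abs(N[...,1])<7)&(N[...,0]>-22)&(N[...,0]<50)&(N[...,2]>28)&(N[...,2]<60);print(nm,'arm',j.sum(),np.polyfit(N[j][:,0],N[j][:,2],1) if j.sum()>5 else '')
    j=(abs(N[...,0])<10)&(N[...,1]>65)&(N[...,1]<120)&(N[...,2]>40)&(N[...,2]<52);print('  knob y',np.percentile(N[j][:,1],[3,50,97]).round(1) if j.sum()>5 else '')
    k=(N[...,0]>-30)&(N[...,0]<40)&(N[...,1]>-72)&(N[...,1]<72)&(N[...,2]>5)&(N[...,2]<26)
    for a,b in((-50,-18),(18,50)):
        w=N[k&(N[...,1]>a)&(N[...,1]<b)]
        if len(w)>5: print('  strip y',a,len(w),'x',np.percentile(w[:,0],[1,4,96,99]).round(1))
E
```

```text
[-151.9   -0.2  169.3] [ 0.65870126  0.53046271 -0.5054534 ]
wrist arm 1136 [-3.44676365e-02  3.95146629e+01]
  knob y [75.  81.2 89.4]
  strip y -50 1136 x [-18.2 -17.   13.8  15. ]
  strip y 18 979 x [-18.4 -17.2  13.7  14.9]
top arm 0 
  knob y 
scene arm 78 [-0.04618527 39.18621616]
  knob y [79.2 89.5 97. ]
  strip y -50 60 x [-16.8 -15.5  14.9  15.9]
  strip y 18 87 x [-18.2 -15.9  15.2  15.8]
```

View pics/w10.png

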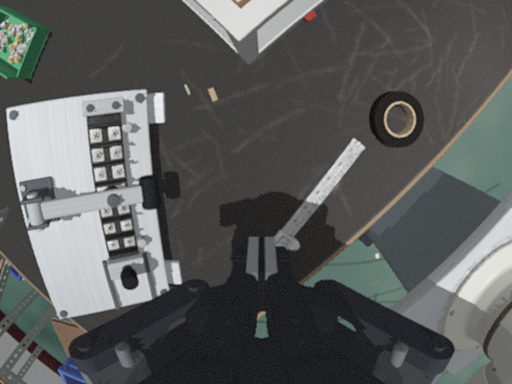

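The picture shows the clamp flat over the strip at (95,203), the strip against the end stop at (103,107), and the jaw tight against its other end at (128,262). The pins touch the lower edge and the robot is clear. I'll hand the job in.

```bash
python3 -c "
from workcell import *
print(job_done())"
```

```text
the job is handed in; nothing more can be done
None
```

The strip is seated flat against both stop pins, the jaw is fully home, and the clamp is down on the strip; I handed the job in at about 28 s with the robot clear (no verdict was returned).

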